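# Release the ratchet clamp and put the soap bar on the curing rack

### The arm

A 6-joint arm with a two-finger parallel gripper is mounted at the origin on the work surface. World frame = base frame: x ahead of the robot, y to its left, z up, the work surface at z = 0. Lengths are in m, angles in rad, forces in N, time in s.
With the tool pointing down it reaches from about 0.275 to 0.75 m from the base axis. Payload 10.2 kg.
Tool frame: the origin (TCP) lies at the very end of the fingers, on their centre line; the grasp point (between the pads) lies 19 mm behind it; x points along the fingers, z is the direction in which the jaws open and shut, and the axes are right-handed (so a half turn about x gives the same grasp; the last joint's range is limited). The gripper opens to 85 mm and grips with 20 to 120 N. Pads are 22 mm wide; open, the fingers measure 114 mm over their backs; the gripper's body (76 mm by 85 mm) begins 54 mm behind the grasp point. The pads swing forward as they close: fully open they stand 13 mm farther back than shut.
Start: joints at [0.923, 0.313, 1.498, -0, 1.331, -0.223], TCP at [0.216, 0.478, 0.231] pointing down, gripper open.
Joint ranges: [-2.94, 2.94], [-0.97, 2.17], [0.19, 2.56], [-1.23, 4.37], [0.02, 3.11], [-2.88, 2.88]. Speed limits (rad/s): [2.39, 2.39, 3.01, 3.14, 3.14, 3.14].

### API

Orientations are given as a unit quaternion [w, x, y, z].
In Python, from rig import robot gives the robot as it stands.
- The arm moves only by the shell command python3 -m pendant 'ROWS' [FORCE]. ROWS is JSON, a list of rows, each a list of 7 numbers: the shift along the tool's x, y, z in m, then the turn, a rotation vector about the tool's x, y, z in degrees, then the opening, from 0 (shut) to 1 (fully open). A call has 1 to 10 rows; each row shifts and turns the commanded pose from where the row before left it, along the tool's axes as they then stand; what a row does not reach is not made up. A row lasts 1/10 s, in which the tool goes at most 50 mm and 8.59 degrees, less where a joint would pass 70% of its speed; a pose out of reach is approached as far as the arm can. A call with a gripper value outside its range is refused whole. The fingers move at their own pace and stop on an object; FORCE is the grip in N (left out, the last holds). Time passes only in rows, so rows that do not move let the fingers close. It gives the time, the measured TCP pose, the force and the opening at its end, in the units of the state.
- robot.observe(): the state, without advancing time (a new reading comes with each control period).
- robot.grab_frame(name): name is "scene" or "top" or "wrist"; returns (picture, depth): 420x560x3 uint8, red, green, blue; 420x560 float32, m along the optical axis (not along the pixel's ray), 0 where there is no reading.
- robot.camera_model(name): a dict with "fovy" (degrees; the focal length in pixels is half the picture's height over the tangent of half this angle, whatever the lens; pixels are square), "cx", "cy" (the principal point, pixels), "eye" and "rotation" of the camera in the world. Camera axes: x right, y down, z forward; pixel columns grow to the right and rows downward; lengths in m; the calibration is good to about 2 mm. A picture is of the moment at which its call begins: read the wrist's pose just before it. camera_model takes no time and is no camera call; for the wrist camera it gives the pose at the moment of the call.
- robot.job_done(): hands the job in, once; it reports no verdict.
Trained networks look in the newest picture that a camera, given by its name, has taken for a name from the list of things; names that differ only in an ending like _2 or _b are one class to them, and where a whole thing is asked for, a point or a joint stands for the part that bears it (a point fixed in the world has none). Each returns a list of dicts, best first, with "score" (0 to 1); they miss things now and then, are a little off and sometimes report something else, mostly with a low value. They report only what shows in the picture. A call takes as long as a camera call. They do not tell look-alikes from the thing itself.
- robot.look_for(label, camera): "position" ([x, y, z] in m, in world coordinates, good to about 4 mm: the middle of the surface that is visible of it).
The state is a dict: "time_s": time; "q": joint angles; "joint_velocities": joint speeds; "tau": joint torques, N m; "position": TCP position; "tcp_rot": TCP orientation; "wrist_force": force on the tool from outside, world axes, zero at the start; "ft_torque": the same for the moment, N m; "opening": finger opening in m.
Only numpy, scipy, OpenCV 4.12 (cv2) and the standard library are available. Lean on these libraries where they do the work, as an engineer would, in place of code of your own. Each camera call takes 0.05 s, during which the arm holds its last target. There are 200 camera calls.

### The job

Unload the bar of soap from the ratchet clamp: push the pawl's thumb pad down only until the pawl is off the ratchet wheel, and with it held down slide the jaw well back from the bar (40 mm or more), without forcing or leaning hard on the clamp. Then let the pawl go, lift the bar out and set it down, without dropping it, flat and square on the empty card on the curing rack, in line with the two bars already there. Leave those bars and the other things on the table where they are.

Things in the scene. Friction and masses are not known exactly. Their poses are not given: they have to be found in the camera images.
- clamp: The clamp, fixed to the table: white board 320 x 110 x 18 mm. Origin on its underside, on the centre line, 165 mm from the open end and 155 mm from the fence end; x runs along the clamp towards the fence (an aluminium plate 80 mm wide, face at x = 139, top at z = 60 mm). More than 22 N by the robot on any part of the clamp or its carriage counts as forcing it.
- jaw_face (a point): On the carriage: middle of the jaw plate's face at board height (x = 68.5, z = 18 mm in the clamp's frame when clamped). Axes as the clamp's. The plate is 70 mm wide, top 46 mm above this point; a lip 60 mm wide at its top overhangs the bar by 10 mm, so the bar cannot be lifted out until the jaw has backed off.
- wheel_axle (a point): On the carriage: centre of the upright steel ratchet wheel (14 teeth, 56 mm diameter, 12 mm thick, axle along the clamp's y; clamp x = 20, z = 62 mm when clamped). It rolls on a rack as the carriage moves. The pawl holds it, so the jaw cannot back off; pushing harder does not free it.
- pawl_hinge (a point): On the carriage, axes as the clamp's: hinge of the sprung pawl (clamp x = -18, z = 92 mm when clamped). Its nose points to +x onto the wheel; its tail points to -x and ends in a flat thumb pad, x = -61 to -29, y = -17 to 17 mm from this point. The pad sits on an adjusting screw set differently each time: its top stands anywhere between z = 100 and 116 mm above the table.
- pad_area (a point): On the carriage, axes as the clamp's: the middle of the thumb pad in x and y (clamp x = -63 mm when clamped), at a fixed 108 mm above the table whatever the screw's setting. Pushing the pad down lifts the nose: about 3 N to begin, 6 N at the end of the spring; the nose clears the teeth after 5 mm at this point, and at 6.5 mm the pawl meets a hard stop.
- post (a point): On the carriage: top middle of the push-back post's face (clamp x = -86, z = 134 mm when clamped), an upright plate 44 mm wide 7 mm behind the pad. A finger holding the pad down and moving to the clamp's -x bears on it and takes the carriage along. Between the post and the pawl's hinge pillars (top z = 98 mm) 63 mm is free.
- jaw (a joint): How far the jaw carriage has backed off, m: 0 as clamped, 0.065 at the end of its travel. With the pawl lifted it slides with about 3 N of friction and stays where it is left. Once the pad is let go the pawl drops back on the wheel.
- soap: The clamped cream soap bar, 70 x 45 x 38 mm (its x, y, z), about 0.13 kg. Origin at the centre of its underside. As clamped it lies along the clamp, its origin at clamp x = 104 mm, y = 0, z = 18 mm; the sides (45 mm apart) are free for the fingers.
- rack: Slatted wooden curing rack fixed to the table, 300 x 110 mm, its top at z = 30 mm above the table. Origin at the centre of its underside, x along its length. Three places in a row along x, 95 mm apart: two hold bars, one the empty card. It can be on the left or the right, the clamp on the other side.
- card: The empty place on the rack: a thin paper card 82 x 62 mm (x, y) lying on the rack top, not to be moved. Origin at its centre, at the height of the rack top; x along the rack. Bars lie with their x along it, either way round.
- bar1: Soap bar like the clamped one, resting on the rack: leave it.
- bar2: Another such bar resting on the rack: leave it.
- bowl: White plastic bowl, 170 mm across, 70 mm high, standing beyond the work area, origin under its centre: leave it.
- jug: Clear plastic jug, 96 mm across, 130 mm high, origin under its centre: leave it.
- jar: Small amber jar, 48 mm across, 55 mm high, standing between clamp and rack on the far side, origin under its centre: leave it.
- oil: Green bottle, 60 mm across, 120 mm high, far side of the table, origin under its centre: leave it.
Not all that is in view belongs to the job. Leave any red or yellow look-alike of the soap alone.

How it is judged:
By the outcome, as a careful person would: the job done as asked, in the order asked, and still so for the second after the job is handed in, with the robot touching nothing.
It also fails if it takes over 69 s, if anything falls off the work surface, if the arm or the gripper's body presses on something with over 40 N, if the wrist force passes 120 N, or if a joint passes its speed limit or range.

## Working session

There is one attempt and no reset: what is moved stays moved. The work goes in short steps, Python scripts to look and compute and a shell command to move; the robot and the scene stay as the last step left them, time stands still between calls to the robot, and variables do not carry over. Pictures are saved under pics/ and viewed, about 8 in all and at most 12, crops included, and the job is handed in when it is done.

```bash
mkdir -p pics; ls; cat > h.py <<'E'
import numpy as np, cv2
from rig import robot
def snap(cam,fn):
    m=robot.camera_model(cam); p,d=robot.grab_frame(cam)
    np.savez('pics/'+fn+'.npz',p=p,d=d,eye=m['eye'],R=m['rotation'],fovy=m['fovy'],cx=m['cx'],cy=m['cy'])
    cv2.imwrite('pics/'+fn+'.png',p[:,:,::-1]); return p,d,m
def cloud(d,m):
    f=210/np.tan(np.radians(m['fovy'])/2); v,u=np.mgrid[0:420,0:560]
    c=np.stack([(u-m['cx'])*d/f,(v-m['cy'])*d/f,d],-1)
    return c@np.array(m['rotation']).reshape(3,3).T+np.array(m['eye'])
E
python3 - <<'E'
from h import *
s=robot.observe(); print(s)
for c in ['top','scene']:
    p,d,m=snap(c,c+'0'); print(c,m)
    for l in ['clamp','soap','pad_area','post','jaw_face','wheel_axle','pawl_hinge','rack','card','bar1','jar','jug','oil','bowl']:
        r=robot.look_for(l,c); print(l,[(np.round(x['position'],3).tolist(),round(x['score'],2)) for x in r[:4]])
E
```

```text
pics
{'time_s': 0.0, 'q': array([ 9.22625464e-01,  3.13434501e-01,  1.49847175e+00, -3.95643586e-06,
        1.33098959e+00, -2.23367272e-01]), 'joint_velocities': array([ 0.0001424 , -0.00142221, -0.00110569, -0.00073546,  0.00035169,
       -0.002319  ]), 'tau': array([-2.76454348e-04, -4.12270188e+01, -2.59737736e+01, -2.26101497e-04,
        4.12817331e-03,  1.62593147e-05]), 'position': array([0.21620479, 0.47812027, 0.23072996]), 'tcp_rot': array([ 0.59373516, -0.38351885,  0.59459997,  0.38320064]), 'wrist_force': array([ 0.07216984, -0.16854411,  0.1331732 ]), 'ft_torque': array([-0.0099082 ,  0.0344131 , -0.04445494]), 'opening': 0.08542911784624395}
top {'fovy': 48.639724279909686, 'cx': 278.9655345614025, 'cy': 210.5497926081247, 'eye': array([3.70249192e-01, 7.01697312e-05, 1.16152418e+00]), 'rotation': array([-0.07882733,  0.72208511, -0.68299279,  0.07681266])}
clamp [([0.535, -0.213, 0.019], 0.78)]
soap [([0.404, -0.177, 0.037], 0.65), ([0.397, -0.008, 0.036], 0.61), ([0.553, 0.198, 0.072], 0.32)]
pad_area [([0.536, -0.21, 0.061], 0.93)]
post [([0.562, 0.294, 0.028], 0
[... 807 characters left out ...]
176, 0.029], 0.95)]
soap [([0.407, 0.006, 0.036], 0.95), ([0.556, -0.1, 0.057], 0.8), ([0.548, -0.221, 0.071], 0.63)]
pad_area [([0.548, -0.22, 0.069], 0.95), ([0.565, 0.3, 0.028], 0.25)]
post []
jaw_face [([0.55, -0.22, 0.07], 0.58), ([0.566, -0.175, 0.026], 0.52), ([0.74, -0.236, 0.088], 0.27)]
wheel_axle [([0.55, -0.219, 0.07], 0.77)]
pawl_hinge [([0.548, -0.215, 0.068], 0.75)]
rack [([0.599, 0.239, 0.029], 0.98)]
card [([0.564, 0.297, 0.03], 0.75)]
bar1 [([0.564, 0.116, 0.066], 0.88), ([0.569, 0.208, 0.063], 0.64)]
jar [([0.703, 0.021, 0.047], 0.84)]
jug [([0.738, -0.236, 0.09], 0.69)]
oil [([0.764, 0.294, 0.071], 0.79)]
bowl [([0.801, -0.008, 0.036], 0.8), ([0.563, 0.297, 0.031], 0.44)]
```

View pics/top0.png

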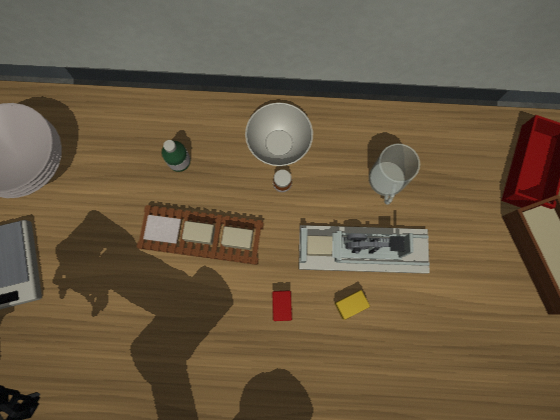

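View pics/scene0.png

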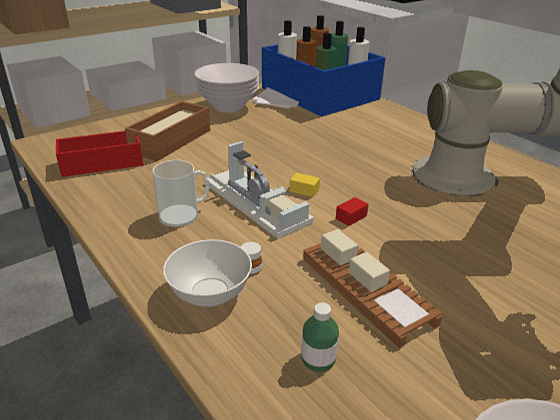

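The top view shows the clamp at right: cream soap at (320,245) by the fence, post at about (400,245). Possible confusions are the rack bars (198,232) and (237,238), the red block (283,306) and the yellow block (352,305). I choose the clamped cream bar at (320,245), and the empty card is at (162,229).

```bash
cat >> h.py <<'E'
from scipy.spatial.transform import Rotation as Ro
def cloud(d,m):
    f=210/np.tan(np.radians(float(m['fovy']))/2); v,u=np.mgrid[0:420,0:560]
    c=np.stack([(u-m['cx'])*d/f,(v-m['cy'])*d/f,d],-1)
    k='rotation' if 'rotation' in m else 'R'
    q=np.array(m[k]); return c@Ro.from_quat(q[[1,2,3,0]]).as_matrix().T+np.array(m['eye'])
def rect(P,mask):
    r=cv2.minAreaRect((P[mask][:,:2]*1000).astype(np.float32)); return r
E
python3 - <<'E'
from h import *
m=np.load('pics/top0.npz'); P=cloud(m['d'],m); p=m['p'].astype(int); X,Y,Z=P[...,0],P[...,1],P[...,2]
cl=(Y<-0.03)&(Y>-.4)&(X>.44)&(X<.64)&(Z>.011)
def big(k):
    n,l,s,_=cv2.connectedComponentsWithStats(k.astype(np.uint8)); return l==1+np.argmax(s[1:,4])
print('table z',np.median(Z[380:410,200:230]))
k=big(cl); print('clamp',rect(P,k),k.sum(),'boardz',np.median(Z[k]))
k2=k&(Z<.03);print('board',rect(P,k2))
for a,b in [(.03,.05),(.05,.063),(.063,.09),(.09,.12),(.12,.15)]:
    q=k&(Z>a)&(Z<=b); 
    if q.sum(): print(a,b,q.sum(),P[q].min(0),P[q].max(0))
rk=(Y>.02)&(Y<.36)&(X>.44)&(X<.66)&(Z>.018)
k=big(rk); print('rack',rect(P,k),'z',np.median(Z[k]))
b=k&(Z>.055); n,l,s,c=cv2.connectedComponentsWithStats(b.astype(np.uint8))
for i in range(1,n):
    if s[i,4]>30: print('bar',rect(P,l==i),s[i],np.median(Z[l==i]))
w=k&(Z<.045)&(p.min(-1)>130); w=big(w); print('card',rect(P,w),np.median(Z[w]),w.sum())
im=m['p'][195:295,280:450]; im=cv2.resize(im,None,fx=4.5,fy=4.5,interpolation=cv2.INTER_CUBIC); cv2.imwrite('pics/crop.png',im[:,:,::-1])
E
```

```text
table z 0.0018849132305015504
clamp ((542.3997802734375, -202.9992218017578), (111.56261444091797, 320.3546447753906), 1.4111535549163818) 5701 boardz 0.02674890129718399
board ((542.3997802734375, -202.9992218017578), (111.56261444091797, 320.3546447753906), 1.4111535549163818)
0.03 0.05 708 [ 0.49819337 -0.35619602  0.03001126] [ 0.58219603 -0.04403935  0.04976018]
0.05 0.063 709 [ 0.49814519 -0.29002001  0.05014524] [ 0.57714929 -0.04474116  0.06299231]
0.063 0.09 531 [ 0.49925915 -0.29024717  0.06301611] [ 0.57629332 -0.04507733  0.08992032]
0.09 0.12 473 [ 0.52207527 -0.29032677  0.09018258] [ 0.565407   -0.16394877  0.11977594]
0.12 0.15 118 [ 0.52245797 -0.29165475  0.12008402] [ 0.56531656 -0.24502019  0.13951614]
rack ((554.0791015625, 203.7587890625), (301.517333984375, 110.87664031982422), 85.39183044433594) z 0.03254672986887375
bar ((553.5028686523438, 202.58448791503906), (69.86866760253906, 45.14203643798828), 84.84624481201172) [181 221  33  23 570] 0.06928430661031548
bar ((546.0479736328125, 108.44108581542969), (70.32633209228516, 45.62764358520508), 85.08756256103516) [221 226  31  23 571] 0.06944836614477934
card ((561.5303344726562, 296.51708984375), (80.00816345214844, 60.7509651184082), 85.47735595703125) 0.03234868905256327 776
```

View pics/crop.png

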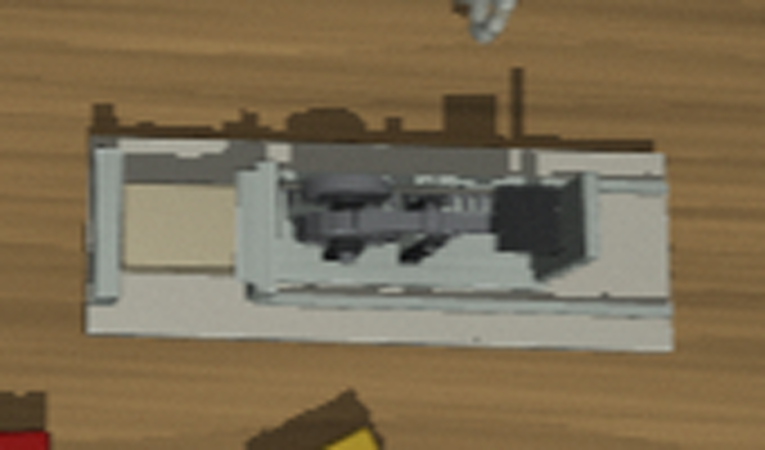

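The crop confirms it: cream bar at (180,228) between fence and jaw lip, dark pad at (525,218), post to its right at (590,218).

```bash
cat >> h.py <<'E'
A=np.radians(91.41); D=np.array([np.cos(A),np.sin(A),0]); N=np.array([-D[1],D[0],0]); O=np.array([.5423,-.1980,0])
def cw(x,y,z): return O+D*x/1000+N*y/1000+np.array([0,0,z/1000])
def go(target,zax=None):
    s=robot.observe(); q=np.array(s['tcp_rot']); R=Ro.from_quat(q[[1,2,3,0]]); M=R.as_matrix()
    print('t',s['time_s'],'pos',np.round(s['position'],4),'F',np.round(s['wrist_force'],2),'op',s['opening'])
    if zax is not None:
        zax=np.array(zax)/np.linalg.norm(zax); x=np.array([0,0,-1.]); T=np.stack([x,np.cross(zax,x),zax],1)
        print('turn deg',np.degrees((R.inv()*Ro.from_matrix(T)).as_rotvec()).round(2))
        print('shift after turn mm',((np.array(target)-s['position'])@T*1000).round(1))
    print('shift now mm',((np.array(target)-s['position'])@M*1000).round(1)); return M
E
python3 - <<'E'
from h import *
m=np.load('pics/top0.npz'); P=cloud(m['d'],m)
L=(P-O); cx=L@D*1000; cy=L@N*1000; Z=P[...,2]
k=(cx>-77)&(cx<-50)&(abs(cy)<14)&(Z>.08); print('pad z',k.sum(),np.percentile(Z[k],[5,25,50,75,95]), 'fit',np.polyfit(cx[k],Z[k]*1000,1))
k=(cx>-110)&(cx<-80)&(abs(cy)<25)&(Z>.125); print('post',cx[k].min(),cx[k].max(),cy[k].min(),cy[k].max())
k=(cx>60)&(cx<138)&(abs(cy)<40)&(Z>.05)&(Z<.063); print('soap/jaw',k.sum())
print(robot.observe()['q'])
print(go(cw(-73,0,170),-N)); go(cw(-73,0,170),N)
m=robot.camera_model('wrist'); print(m, 'cam fwd',Ro.from_quat(m['rotation'][[1,2,3,0]]).as_matrix())
E
```

```text
pad z 151 [0.11264314 0.11528474 0.11678021 0.11845752 0.12025708] fit [ -0.11309552 109.25514457]
post -93.81328602086228 -85.35068481945571 -20.87232461879674 22.019607934328178
soap/jaw 495
[ 9.22638416e-01  3.12894342e-01  1.49768880e+00 -1.05673971e-05
  1.33103419e+00 -2.23434771e-01]
t 1.5 pos [0.2164 0.4783 0.2313] F [-0.09 -0.44 -0.07] op 0.08548329581766932
turn deg [64.26 -0.    0.  ]
shift after turn mm [  61.3 -757.2  309.2]
shift now mm [  61.3 -607.4 -547.7]
[[-6.71187575e-06 -9.11153887e-01  4.12066249e-01]
 [-2.58660108e-05  4.12066249e-01  9.11153887e-01]
 [-1.00000000e+00 -4.54295839e-06 -2.63336538e-05]]
t 1.5 pos [0.2164 0.4783 0.2313] F [-0.09 -0.44 -0.07] op 0.08548329581766932
turn deg [-115.74   -0.     -0.  ]
shift after turn mm [  61.3  757.2 -309.2]
shift now mm [  61.3 -607.4 -547.7]
{'fovy': 60.70766353732694, 'cx': 275.2873291095543, 'cy': 206.46825545301834, 'eye': array([0.15689095, 0.50613262, 0.37445757]), 'rotation': array([0.11100714, 0.83306421, 0.53724155, 0.07108413])} cam fwd [[ 4.12637123e-01  8.79331725e-01  2.37710585e-01]
 [ 9.10895109e-01 -3.98097860e-01 -1.08573451e-01]
 [-8.40004910e-04  2.61330845e-01 -9.65248923e-01]]
```

```bash
python3 -m pendant '[[0,0,0,8.03,0,0,0],[0,0,0,8.03,0,0,0],[0,0,0,8.03,0,0,0],[0,0,0,8.03,0,0,0],[0,0,0,8.03,0,0,0],[0,0,0,8.03,0,0,0],[0,0,0,8.03,0,0,0],[0,0,0,8.05,0,0,0]]' 40 && python3 -m pendant '[[0,-0.042,0.017,0,0,0,0],[0,-0.042,0.017,0,0,0,0],[0,-0.042,0.017,0,0,0,0],[0,-0.042,0.017,0,0,0,0],[0,-0.042,0.017,0,0,0,0],[0,-0.042,0.017,0,0,0,0],[0,-0.042,0.017,0,0,0,0],[0,-0.042,0.017,0,0,0,0],[0,-0.042,0.017,0,0,0,0]]' && python3 -m pendant '[[0,-0.042,0.017,0,0,0,0],[0,-0.042,0.017,0,0,0,0],[0,-0.042,0.017,0,0,0,0],[0,-0.042,0.017,0,0,0,0],[0,-0.042,0.017,0,0,0,0],[0,-0.042,0.017,0,0,0,0],[0,-0.042,0.017,0,0,0,0],[0,-0.042,0.017,0,0,0,0],[0,0,0,0,0,0,0],[0,0,0,0,0,0,0]]'
python3 - <<'E'
from h import *
go(cw(-73,0,170),-N)
p,d,m=snap('wrist','w1')
for l in ['pad_area','post','pawl_hinge','jaw_face']: print(l,[(np.round(x['position'],4).tolist(),round(x['score'],2)) for x in robot.look_for(l,'wrist')[:2]])
P=cloud(d,m);L=P-O; cx=L@D*1000; cy=L@N*1000; Z=P[...,2]*1000
k=(cx>-75)&(cx<-50)&(abs(cy)<13)&(Z>90)&(d>.05); print('pad z',k.sum(),np.percentile(Z[k],[5,25,50,75,95]), np.polyfit(cx[k],Z[k],1))
k=(cx>-105)&(cx<-75)&(abs(cy)<35)&(Z>128)&(Z<140); print('post',np.percentile(cx[k],[1,50,99]),cy[k].min(),cy[k].max(),Z[k].max())
E
```

```text
time_s: 2.3
position: [0.2164, 0.4783, 0.2313]
tcp_rot: [0.707, -0.007, 0.707, 0.007]
wrist_force: [0.3, 0.2, -0.1]
opening: -0.0003
time_s: 3.2
position: [0.379, 0.1024, 0.2316]
tcp_rot: [0.707, -0.009, 0.707, 0.009]
wrist_force: [1.0, 1.3, -1.0]
opening: -0.0001
time_s: 4.2
position: [0.5226, -0.2287, 0.2307]
tcp_rot: [0.707, -0.008, 0.707, 0.009]
wrist_force: [-0.4, 0.5, 0.4]
opening: -0.0004
t 4.2 pos [ 0.5226 -0.2287  0.2307] F [-0.35  0.5   0.43] op -0.0003608896688104401
turn deg [-0.07 -0.05 -0.05]
shift after turn mm [ 60.7 -42.8  20.4]
shift now mm [ 60.6 -42.8  20.5]
pad_area [([0.5432, -0.1949, 0.0623], 0.58)]
post [([0.5442, -0.1942, 0.0687], 0.83)]
pawl_hinge [([0.541, -0.1938, 0.0604], 0.9)]
jaw_face []
pad z 1015 [ 98.24386987 115.09600385 115.62337943 116.11174043 116.72480892] [ -0.20650058 101.87893051]
post [-95.91052841 -90.1582968  -88.08524436] -22.81750465713822 -8.811540435994933 136.57237496135562
```

View pics/w1.png

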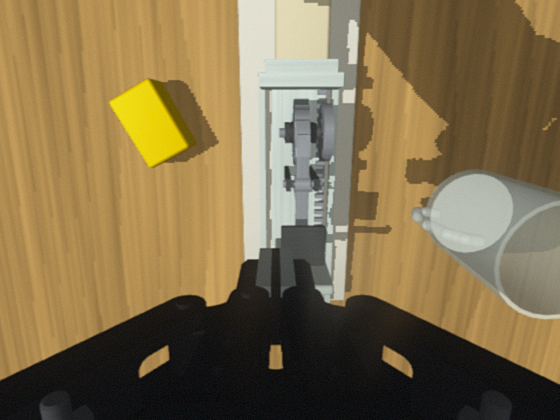

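The wrist view shows the pad at (303,245), top about 114–115 mm, with the post behind it and partly hidden by the fingers. The jug is clear to the right.

```bash
python3 -m pendant '[[0,-0.040,0.0205,0,0,0,0],[0,0,0,0,0,0,0],[0.035,0,0,0,0,0,0],[0.035,0,0,0,0,0,0],[0.030,0,0,0,0,0,0],[0,0,0,0,0,0,0],[0,0,0,0,0,0,0],[0,0,0,0,0,0,0]]'; python3 -c "
from h import *
go(cw(-70,0,115),-N)"; python3 -m pendant '[[0.004,0,0,0,0,0,0],[0.003,0,0,0,0,0,0],[0.003,0,0,0,0,0,0],[0,0,0,0,0,0,0],[0,0,0,0,0,0,0]]';
```

```text
time_s: 5.25
position: [0.545, -0.2681, 0.1336]
tcp_rot: [0.708, -0.01, 0.706, 0.008]
wrist_force: [-0.4, -1.0, -0.1]
opening: 0.0003
t 5.25 pos [ 0.545  -0.2681  0.1336] F [-0.43 -1.02 -0.08] op 0.0003039057720595808
turn deg [0.01 0.16 0.13]
shift after turn mm [18.6  0.2 -1. ]
shift now mm [18.6  0.2 -1.1]
time_s: 5.75
position: [0.5442, -0.2679, 0.1213]
tcp_rot: [0.707, -0.009, 0.707, 0.009]
wrist_force: [-0.2, -0.2, 0.5]
opening: -0.0002
```

```bash
for i in 1; do python3 -m pendant '[[0.002,0,0,0,0,0,0],[0.002,0,0,0,0,0,0],[0,0,0,0,0,0,0],[0,0,0,0,0,0,0]]'|egrep 'posi|for'; python3 -m pendant '[[0.0015,0,0,0,0,0,0],[0,0,0,0,0,0,0],[0,0,0,0,0,0,0]]'|egrep 'posi|for'; python3 -m pendant '[[0.001,0,0,0,0,0,0],[0,0,0,0,0,0,0],[0,0,0,0,0,0,0]]'|egrep 'posi|for'; python3 -m pendant '[[0.001,0,0,0,0,0,0],[0,0,0,0,0,0,0],[0,0,0,0,0,0,0]]'|egrep 'posi|for';python3 -m pendant '[[0.001,0,0,0,0,0,0],[0,0,0,0,0,0,0],[0,0,0,0,0,0,0]]'|egrep 'posi|for'; done
```

```text
position: [0.5442, -0.2679, 0.1172]
wrist_force: [-0.9, 0.6, 0.2]
position: [0.5442, -0.2679, 0.1158]
wrist_force: [0.2, -0.4, 0.0]
position: [0.5443, -0.268, 0.115]
wrist_force: [0.1, -0.1, 1.7]
position: [0.5444, -0.2683, 0.1142]
wrist_force: [0.2, -2.5, 4.4]
position: [0.5444, -0.2683, 0.1132]
wrist_force: [-0.6, -3.6, 5.3]
```

```bash
python3 -m pendant '[[0.001,-0.0005,0,0,0,0,0],[0,0,0,0,0,0,0],[0,0,0,0,0,0,0]]'|egrep 'posi|for'; python3 -m pendant '[[0.001,-0.0006,0,0,0,0,0],[0,0,0,0,0,0,0],[0,0,0,0,0,0,0]]'|egrep 'posi|for'; python3 -m pendant '[[0.001,-0.0006,0,0,0,0,0],[0,0,0,0,0,0,0],[0,0,0,0,0,0,0]]'|egrep 'posi|for';  python3 -m pendant '[[0.0005,-0.001,0,0,0,0,0],[0,0,0,0,0,0,0],[0,0,0,0,0,0,0]]'|egrep 'posi|for'
```

```text
position: [0.5444, -0.2688, 0.1122]
wrist_force: [-0.7, -3.6, 5.3]
position: [0.5444, -0.2693, 0.1111]
wrist_force: [-0.4, -2.8, 6.0]
position: [0.5444, -0.2697, 0.1101]
wrist_force: [-1.1, -1.9, 5.4]
position: [0.5444, -0.2701, 0.1093]
wrist_force: [-0.1, 0.7, 4.8]
```

```bash
python3 -m pendant '[[0,-0.001,0,0,0,0,0],[0,-0.001,0,0,0,0,0],[0,0,0,0,0,0,0]]'|egrep 'posi|for'; python3 -m pendant '[[0.0002,-0.001,0,0,0,0,0],[0,-0.001,0,0,0,0,0],[0,0,0,0,0,0,0]]'|egrep 'posi|for';python3 -m pendant '[[0,-0.001,0,0,0,0,0],[0,-0.001,0,0,0,0,0],[0,0,0,0,0,0,0]]'|egrep 'posi|for'
```

```text
position: [0.5444, -0.2723, 0.1092]
wrist_force: [0.3, 2.4, 3.7]
position: [0.5443, -0.2747, 0.109]
wrist_force: [0.2, 2.1, 3.5]
position: [0.5444, -0.2767, 0.1091]
wrist_force: [-0.3, 2.8, 3.8]
```

```bash
python3 -m pendant '[[0,-0.0015,0,0,0,0,0],[0,-0.0015,0,0,0,0,0],[0,-0.0015,0,0,0,0,0],[0,0,0,0,0,0,0]]'|egrep 'posi|for'
python3 - <<'E'
from h import *
p,d,m=snap('wrist','w2'); go(cw(-120,0,109))
a=np.load('pics/w1.npz')
for n,(d,mm) in dict(w1=(a['d'],a),w2=(d,m)).items():
    P=cloud(d,mm);L=P-O; cx=L@D*1000; cy=L@N*1000; Z=P[...,2]*1000
    k=(abs(cy)<28)&(Z>58)&(Z<72)&(cx>10)&(cx<120); h,e=np.histogram(cx[k],bins=np.arange(10,122,4)); print(n,dict(zip(e[:-1].astype(int),h)))
E
```

```text
position: [0.5446, -0.2814, 0.1091]
wrist_force: [-0.4, 1.1, 4.5]
t 9.9 pos [ 0.5446 -0.2814  0.1092] F [-0.59  2.11  4.34] op -0.00019852114940317983
shift now mm [  0.2 -36.5  -0.2]
w1 {np.int64(10): np.int64(82), np.int64(14): np.int64(117), np.int64(18): np.int64(110), np.int64(22): np.int64(84), np.int64(26): np.int64(12), np.int64(30): np.int64(9), np.int64(34): np.int64(15), np.int64(38): np.int64(66), np.int64(42): np.int64(60), np.int64(46): np.int64(0), np.int64(50): np.int64(0), np.int64(54): np.int64(380), np.int64(58): np.int64(342), np.int64(62): np.int64(343), np.int64(66): np.int64(363), np.int64(70): np.int64(388), np.int64(74): np.int64(143), np.int64(78): np.int64(8), np.int64(82): np.int64(5), np.int64(86): np.int64(8), np.int64(90): np.int64(5), np.int64(94): np.int64(9), np.int64(98): np.int64(2), np.int64(102): np.int64(9), np.int64(106): np.int64(8), np.int64(110): np.int64(6), np.int64(114): np.int64(6)}
w2 {np.int64(10): np.int64(382), np.int64(14): np.int64(318), np.int64(18): np.int64(151), np.int64(22): np.int64(27), np.int64(26): np.int64(29), np.int64(30): np.int64(16), np.int64(34): np.int64(1), np.int64(38): np.int64(0), np.int64(42): np.int64(0), np.int64(46): np.int64(0), np.int64(50): np.int64(0), np.int64(54): np.int64(0), np.int64(58): np.int64(0), np.int64(62): np.int64(0), np.int64(66): np.int64(0), np.int64(70): np.int64(0), np.int64(74): np.int64(0), np.int64(78): np.int64(0), np.int64(82): np.int64(0), np.int64(86): np.int64(0), np.int64(90): np.int64(0), np.int64(94): np.int64(0), np.int64(98): np.int64(0), np.int64(102): np.int64(0), np.int64(106): np.int64(0), np.int64(110): np.int64(0), np.int64(114): np.int64(0)}
```

View pics/w2.png

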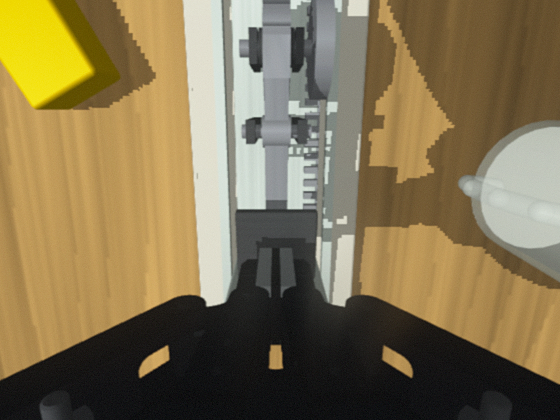

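The wrist view shows the pad (210–270 rows, x≈277) under the fingers, with the wheel at (280,45) shifted back: the carriage is moving. I'll carry on.

```bash
python3 -m pendant '[[0,-0.003,0,0,0,0,0],[0,-0.003,0,0,0,0,0],[0,-0.003,0,0,0,0,0],[0,-0.003,0,0,0,0,0],[0,0,0,0,0,0,0]]'|egrep 'posi|for'; python3 -m pendant '[[0,-0.003,0,0,0,0,0],[0,-0.003,0,0,0,0,0],[0,-0.003,0,0,0,0,0],[0,-0.003,0,0,0,0,0],[0,-0.003,0,0,0,0,0],[0,0,0,0,0,0,0]]'|egrep 'posi|for'; python3 -m pendant '[[0,-0.003,0,0,0,0,0],[0,-0.003,0,0,0,0,0],[0,-0.003,0,0,0,0,0],[0,-0.003,0,0,0,0,0],[0,-0.003,0,0,0,0,0],[0,-0.003,0,0,0,0,0],[0,0,0,0,0,0,0]]'|egrep 'posi|for'
python3 - <<'E'
from h import *
snap('top','t2'); m=np.load('pics/t2.npz'); P=cloud(m['d'],m); L=P-O; cx=L@D*1000; cy=L@N*1000; Z=P[...,2]*1000
k=(abs(cy)<30)&(Z>58)&(Z<72)&(cx>-20)&(cx<135); h,e=np.histogram(cx[k],bins=np.arange(-20,135,4)); print(list(zip(e[:-1].astype(int).tolist(),h.tolist())))
E
```

```text
position: [0.5449, -0.2939, 0.1092]
wrist_force: [0.8, -0.2, 4.9]
position: [0.5452, -0.3087, 0.1092]
wrist_force: [0.3, 0.6, 5.0]
position: [0.5457, -0.3265, 0.1091]
wrist_force: [-0.2, 0.0, 4.5]
[(-20, 3), (-16, 2), (-12, 4), (-8, 10), (-4, 5), (0, 0), (4, 1), (8, 50), (12, 40), (16, 37), (20, 48), (24, 48), (28, 2), (32, 0), (36, 0), (40, 0), (44, 0), (48, 0), (52, 0), (56, 0), (60, 0), (64, 0), (68, 7), (72, 16), (76, 16), (80, 9), (84, 14), (88, 17), (92, 14), (96, 12), (100, 14), (104, 16), (108, 11), (112, 15), (116, 10), (120, 13), (124, 17), (128, 9)]
```

The jaw lip went from 54..78 to 8..28, so the jaw is about 50 mm back. Next I release the pawl and move over the soap.

```bash
python3 -m pendant '[[-0.003,0.0003,0,0,0,0,0],[-0.004,0.0003,0,0,0,0,0],[-0.005,0,0,0,0,0,0],[-0.02,0,0,0,0,0,0],[-0.03,0,0,0,0,0,0],[-0.03,0,0,0,0,0,0],[0,0,0,0,0,0,0]]'|egrep 'posi|for'; python3 -m pendant '[[0,0.039,-0.0005,0,0,0,0.8],[0,0.039,0,0,0,0,0.8],[0,0.039,0,0,0,0,0.8],[0,0.039,0,0,0,0,0.8],[0,0.039,0,0,0,0,0.8],[0,0.038,0,0,0,0,0.8],[0,0,0,0,0,0,0.8],[0,0,0,0,0,0,0.8]]'
python3 - <<'E'
from h import *
snap('wrist','w3'); m=np.load('pics/w3.npz'); P=cloud(m['d'],m); L=P-O; cx=L@D*1000; cy=L@N*1000; Z=P[...,2]*1000
go(cw(104,0,24),-N)
k=(abs(cy)<45)&(Z>52)&(Z<62)&(cx>45)&(cx<136); n,l,s,_=cv2.connectedComponentsWithStats(k.astype(np.uint8)); k=l==1+np.argmax(s[1:,4])
print('soap clamp xy',cv2.minAreaRect(np.stack([cx[k],cy[k]],1).astype(np.float32)),np.median(Z[k]), 'board',np.median(Z[(abs(cy)>35)&(abs(cy)<50)&(abs(cx-104)<30)]))
k=(abs(cy)<28)&(Z>58)&(Z<72)&(cx>0)&(cx<50);print('lip',np.percentile(cx[k],[2,98]))
E
```

```text
position: [0.5467, -0.3265, 0.2057]
wrist_force: [0.5, 0.9, -0.7]
time_s: 13.25
position: [0.5393, -0.0922, 0.2008]
tcp_rot: [0.707, -0.009, 0.707, 0.009]
wrist_force: [-0.3, -0.1, 1.0]
opening: 0.0685
t 13.3 pos [ 0.5394 -0.093   0.2008] F [-0.65 -1.02 -0.03] op 0.06836060873445654
turn deg [-0.01 -0.02  0.02]
shift after turn mm [176.8  -1.    0.3]
shift now mm [176.8  -1.    0.4]
soap clamp xy ((100.80816650390625, -2.125638961791992), (45.0510368347168, 69.38070678710938), 89.80403137207031) 56.52154211349914 board 254.26639850413233
lip [ 4.5037215  25.52210508]
```

View pics/w3.png

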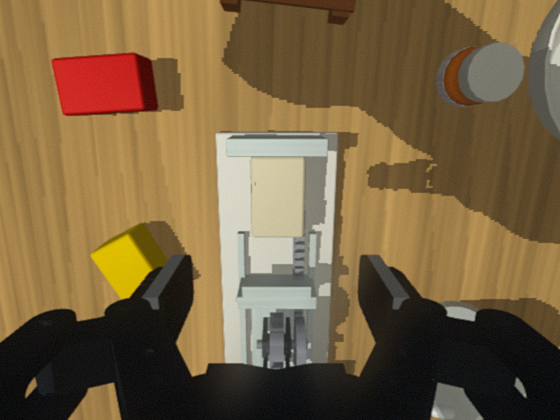

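The wrist view shows the soap free at (278,197), the jaw lip well back at row 290, and red (105,85) and yellow (135,260) clear of the fingers' path. The yellow block's position relative to the left finger needs a check.

```bash
python3 - <<'E'
from h import *
m=np.load('pics/w3.npz'); P=cloud(m['d'],m); L=P-O; p=m['p'].astype(int); cx=L@D*1000; cy=L@N*1000
k=(p[...,0]>130)&(p[...,1]>110)&(p[...,2]<50)&(P[...,2]<.08)&(P[...,2]>.015); print('yellow',k.sum(),cx[k].min(),cx[k].max(),cy[k].min(),cy[k].max())
E
python3 -m pendant '[[0.03,-0.003,0.0014,0,0,0,0.8],[0.04,0,0,0,0,0,0.8],[0.04,0,0,0,0,0,0.8],[0,0,0,0,0,0,0.8],[0,0,0,0,0,0,0.8]]'|egrep 'posi|for'
```

```text
yellow 2245 -0.902105053662319 63.11603856383441 114.43181816887038 169.74440863828738
position: [0.5412, -0.0965, 0.0918]
wrist_force: [0.8, -0.1, 0.6]
```

```bash
python3 -m pendant '[[0.03,0,0,0,0,0,0.8],[0.02,0,0,0,0,0,0.8],[0.012,0,0,0,0,0,0.8],[0.005,0,0,0,0,0,0.8],[0,0,0,0,0,0,0.8],[0,0,0,0,0,0,0.8]]' 30; python3 -m pendant '[[0,0,0,0,0,0,0.6],[0,0,0,0,0,0,0.45],[0,0,0,0,0,0,0.3],[0,0,0,0,0,0,0.3],[0,0,0,0,0,0,0.3],[0,0,0,0,0,0,0.3]]' 30
```

```text
time_s: 14.4
position: [0.5417, -0.0958, 0.0253]
tcp_rot: [0.708, -0.009, 0.706, 0.008]
wrist_force: [-0.1, 0.3, 0.4]
opening: 0.0683
time_s: 15.0
position: [0.5414, -0.0957, 0.0249]
tcp_rot: [0.707, -0.009, 0.707, 0.008]
wrist_force: [-1.7, -0.1, 6.1]
opening: 0.045
```

```bash
python3 -m pendant '[[-0.001,0,0,0,0,0,0.3],[-0.004,0,0,0,0,0,0.3],[-0.02,0,0,0,0,0,0.3],[-0.04,0,0,0,0,0,0.3],[-0.04,0,0,0,0,0,0.3],[-0.04,0,0,0,0,0,0.3],[-0.02,0,0,0,0,0,0.3],[0,0,0,0,0,0,0.3]]'
python3 - <<'E'
from h import *
th=np.radians(85.25); d=np.array([np.cos(th),np.sin(th),0]); 
# grasp yaw: tool y was D, want tool y = rack dir d
go([.5615,.2965,.19],np.cross([0,0,-1.],d))
E
```

```text
time_s: 15.8
position: [0.5419, -0.0958, 0.192]
tcp_rot: [0.709, -0.009, 0.705, 0.008]
wrist_force: [0.2, 0.2, -0.6]
opening: 0.0447
t 15.8 pos [ 0.5419 -0.0958  0.192 ] F [ 0.2   0.23 -0.63] op 0.044727077597875906
turn deg [6.16 0.3  0.11]
shift after turn mm [  2.  392.6 -12.9]
shift now mm [  1.3 391.7  29.3]
```

```bash
python3 -m pendant '[[0,0,0,6.16,0,0,0.3],[0,0.037,-0.0012,0,0,0,0.3],[0,0.037,-0.0012,0,0,0,0.3],[0,0.037,-0.0012,0,0,0,0.3],[0,0.037,-0.0012,0,0,0,0.3],[0,0.037,-0.0012,0,0,0,0.3],[0,0.037,-0.0012,0,0,0,0.3],[0,0.037,-0.0012,0,0,0,0.3],[0,0.037,-0.0012,0,0,0,0.3],[0,0,0,0,0,0,0.3]]' && python3 -m pendant '[[0,0.020,0,0,0,0,0.3],[0,0,0,0,0,0,0.3],[0,0,0,0,0,0,0.3]]'
python3 - <<'E'
from h import *
snap('wrist','w4'); m=np.load('pics/w4.npz'); P=cloud(m['d'],m); p=m['p'].astype(int); X,Y,Z=P[...,0],P[...,1],P[...,2]*1000
go([.5615,.2965,.19],[1,-.083,0])
k=(Y>.2)&(Y<.4)&(X>.48)&(X<.65)&(Z>20)&(Z<45)&(p.min(-1)>120); n,l,s,_=cv2.connectedComponentsWithStats(k.astype(np.uint8)); k=l==1+np.argmax(s[1:,4]); print('card',rect(P,k),np.median(Z[k]),k.sum())
k=(Y>.05)&(Y<.25)&(X>.48)&(X<.65)&(Z>55)&(Z<80); print('bars',k.sum(), rect(P,k) if k.sum() else '')
k=(Z>150)&(Z<260)&(p[...,0]>110)&(p[...,0]-p[...,2]>15); print('held',k.sum(), rect(P,k) if k.sum() else '', np.median(Z[k]))
E
```

```text
time_s: 16.8
position: [0.5547, 0.204, 0.187]
tcp_rot: [0.705, 0.028, 0.708, -0.028]
wrist_force: [0.8, 0.2, -1.6]
opening: 0.0443
time_s: 17.1
position: [0.5572, 0.2197, 0.1879]
tcp_rot: [0.706, 0.029, 0.707, -0.03]
wrist_force: [0.2, -0.4, -2.3]
opening: 0.0447
t 17.15 pos [0.5573 0.2194 0.1882] F [ 0.22  0.43 -1.28] op 0.044459733139403323
turn deg [-0.04 -0.09  0.04]
shift after turn mm [-1.8 77.2 -2.2]
shift now mm [-1.9 77.2 -2.3]
card ((563.4545288085938, 295.69384765625), (82.19049835205078, 62.427120208740234), 85.45025634765625) 31.162093020887156 8284
bars 757 ((557.8472900390625, 232.02740478515625), (7.763260364532471, 44.5653190612793), 84.99594116210938)
held 21919 ((559.9461669921875, 223.9169464111328), (60.673492431640625, 114.4985580444336), 84.34298706054688) 219.28304779102453
```

View pics/w4.png

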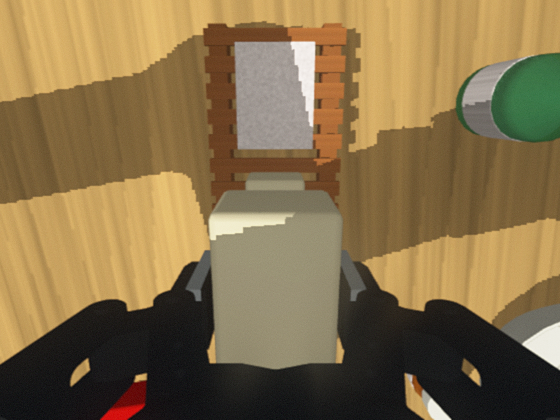

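The wrist view shows the bar held square between the fingers (275,280), the card at (275,95), and the neighbouring bar below at (275,185). I'll measure where the held bar sits relative to the TCP.

```bash
python3 - <<'E'
from h import *
m=np.load('pics/w4.npz'); P=cloud(m['d'],m); p=m['p'].astype(int); T=np.array([.5573,.2194,.1882])
s=robot.observe(); M=Ro.from_quat(np.array(s['tcp_rot'])[[1,2,3,0]]).as_matrix(); L=(P-T)@M*1000
v,u=np.mgrid[0:420,0:560]
k=(u>205)&(u<345)&(v>190)&(v<362)&(L[...,0]<-20)&(L[...,0]>-50)&(p[...,0]>90)
print('top tool x',np.percentile(L[k][:,0],[5,50,95]),'y',np.percentile(L[k][:,1],[.5,99.5]),'z',np.percentile(L[k][:,2],[1,99]),k.sum())
k2=k&(L[...,1]<32)&(L[...,1]>0); A_=np.c_[L[k2][:,1:],np.ones(k2.sum())]; print('tilt deg y,z',np.degrees(np.linalg.lstsq(A_,L[k2][:,0],rcond=None)[0][:2]))
c=np.array([.56345,.29569]); th=np.radians(85.4); go([*c,.05],[np.sin(th),-np.cos(th),0])
E
```

```text
top tool x [-32.13001741 -31.14878729 -28.6615945 ] y [-21.74733718  34.58658668] z [-21.21731525  22.09315916] 19909
tilt deg y,z [0.03719864 0.19389978]
t 17.15 pos [0.5573 0.2194 0.1882] F [ 0.22  0.43 -1.28] op 0.044459733139403323
turn deg [-0.18 -0.09  0.04]
shift after turn mm [138.2  76.5   0. ]
shift now mm [138.1  76.6  -0. ]
```

```bash
python3 -m pendant '[[0,0.039,0,0,0,0,0.3],[0,0.0383,-0.0004,0,0,0,0.3],[0,0,0,0,0,0,0.3],[0,0,0,0,0,0,0.3],[0.04,0,0,0,0,0,0.3],[0.04,0,0,0,0,0,0.3],[0.03,0,0,0,0,0,0.3],[0,0,0,0,0,0,0.3],[0,0,0,0,0,0,0.3]]'; python3 - <<'E'
from h import *
c=np.array([.56345,.29569]); th=np.radians(85.4); d=np.array([np.cos(th),np.sin(th)]); t=c+d*.0007-np.array([d[1],-d[0]])*.0004; go([*t,.0375],[np.sin(th),-np.cos(th),0])
E
```

```text
time_s: 18.05
position: [0.5642, 0.2963, 0.0802]
tcp_rot: [0.707, 0.03, 0.706, -0.03]
wrist_force: [0.6, 0.4, -0.7]
opening: 0.0444
t 18.05 pos [0.5642 0.2963 0.0802] F [ 0.64  0.41 -0.69] op 0.04436883185237107
turn deg [-0.23  0.04 -0.01]
shift after turn mm [42.7  0.  -1.1]
shift now mm [42.7  0.  -1.2]
```

```bash
python3 -m pendant '[[0.02,0,-0.001,-0.2,0,0,0.3],[0.015,0,0,0,0,0,0.3],[0.003,0,0,0,0,0,0.3],[0,0,0,0,0,0,0.3],[0,0,0,0,0,0,0.3]]'; python3 -m pendant '[[0.002,0,0,0,0,0,0.3],[0,0,0,0,0,0,0.3],[0,0,0,0,0,0,0.3]]';python3 -m pendant '[[0.001,0,0,0,0,0,0.3],[0,0,0,0,0,0,0.3],[0,0,0,0,0,0,0.3]]';python3 -m pendant '[[0.001,0,0,0,0,0,0.3],[0,0,0,0,0,0,0.3],[0,0,0,0,0,0,0.3]]'
```

```text
time_s: 18.55
position: [0.5632, 0.2975, 0.0422]
tcp_rot: [0.707, 0.028, 0.706, -0.028]
wrist_force: [0.3, 0.0, -1.6]
opening: 0.0445
time_s: 18.85
position: [0.5627, 0.2974, 0.0393]
tcp_rot: [0.707, 0.028, 0.706, -0.028]
wrist_force: [0.8, 0.0, -1.1]
opening: 0.0443
time_s: 19.15
position: [0.5626, 0.2974, 0.0381]
tcp_rot: [0.707, 0.028, 0.707, -0.028]
wrist_force: [0.4, 0.4, -1.3]
opening: 0.0446
time_s: 19.45
position: [0.5626, 0.2973, 0.0371]
tcp_rot: [0.707, 0.028, 0.707, -0.028]
wrist_force: [-0.5, 0.2, -1.8]
opening: 0.0443
```

```bash
python3 -m pendant '[[0,-0.0008,0.0005,0,0,0,0.3],[0,0,0,0,0,0,0.3],[0.0007,0,0,0,0,0,0.3],[0,0,0,0,0,0,0.3],[0,0,0,0,0,0,0.3]]'|egrep 'posi|for';python3 -m pendant '[[0.0006,0,0,0,0,0,0.3],[0,0,0,0,0,0,0.3],[0,0,0,0,0,0,0.3]]'|egrep 'posi|for'
```

```text
position: [0.5631, 0.2964, 0.037]
wrist_force: [-2.8, -0.9, 5.7]
position: [0.5631, 0.2965, 0.037]
wrist_force: [-5.0, -3.1, 10.6]
```

```bash
python3 -m pendant '[[-0.0010,0,0,0,0,0,0.3],[0,0,0,0,0,0,0.3],[0,0,0,0,0,0,0.55],[0,0,0,0,0,0,0.6],[0,0,0,0,0,0,0.65],[0,0,0,0,0,0,0.75],[0,0,0,0,0,0,0.75]]'; python3 -m pendant '[[-0.01,0,0,0,0,0,0.75],[-0.03,0,0,0,0,0,0.75],[-0.04,0,0,0,0,0,0.75],[-0.04,0,0,0,0,0,0.75],[-0.03,0,0,0,0,0,0.75],[0,-0.04,0,0,0,0,0.75],[0,-0.04,0,0,0,0,0.75],[0,0,0,0,0,0,0.75],[0,0,0,0,0,0,0.75]]'
python3 - <<'E'
from h import *
snap('wrist','w5'); m=np.load('pics/w5.npz'); P=cloud(m['d'],m); p=m['p'].astype(int); X,Y,Z=P[...,0],P[...,1],P[...,2]*1000
k=(Y>.07)&(Y<.4)&(X>.48)&(X<.65)&(Z>58)&(Z<80); n,l,s,_=cv2.connectedComponentsWithStats(k.astype(np.uint8))
for i in range(1,n):
    if s[i,4]>200: print(rect(P,l==i),np.percentile(Z[l==i],[5,50,95]))
snap('top','t5'); m=np.load('pics/t5.npz'); P=cloud(m['d'],m);X,Y,Z=P[...,0],P[...,1],P[...,2]*1000
k=(Y>.05)&(Y<.4)&(X>.48)&(X<.65)&(Z>55)&(Z<75); n,l,s,_=cv2.connectedComponentsWithStats(k.astype(np.uint8))
for i in range(1,n):
    if s[i,4]>50: print('top',rect(P,l==i),np.median(Z[l==i]))
cv2.imwrite('pics/both.png',np.hstack([cv2.imread('pics/w5.png')[:,80:480],cv2.imread('pics/t5.png')[:,60:460]]))
E
```

```text
time_s: 20.95
position: [0.563, 0.2965, 0.0367]
tcp_rot: [0.707, 0.028, 0.707, -0.028]
wrist_force: [0.2, -0.3, 0.3]
opening: 0.0642
time_s: 21.85
position: [0.5569, 0.2163, 0.1877]
tcp_rot: [0.707, 0.029, 0.706, -0.028]
wrist_force: [0.4, 0.6, 0.6]
opening: 0.0641
((563.6901245117188, 295.4952392578125), (69.04441833496094, 45.04035949707031), 85.44941711425781) [66.97673397 68.4550142  69.64569565]
((555.5072631835938, 201.08673095703125), (69.7508316040039, 45.079837799072266), 85.30615234375) [66.72887991 68.52112668 69.65563279]
((547.8358764648438, 106.67747497558594), (70.57872772216797, 45.0224723815918), 85.36770629882812) [64.85401561 68.55891822 69.65225917]
top ((565.8322143554688, 320.18402099609375), (30.302066802978516, 16.167951583862305), 66.2740249633789) 69.45226832729733
top ((552.958740234375, 195.52418518066406), (55.75476837158203, 45.642601013183594), 85.9330062866211) 69.23471153685567
top ((545.85009765625, 108.44378662109375), (70.07294464111328, 45.191715240478516), 85.40779113769531) 69.56764824815376
```

View pics/both.png

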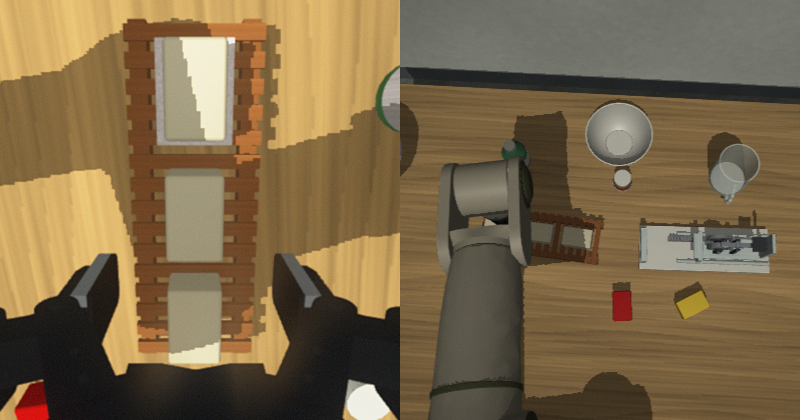

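The left half shows the bar centred on the card at (195,90), in line with the other two bars. The right half shows the clamp empty and everything else in place.

```bash
python3 -c "
from rig import robot
print(robot.job_done())"
```

```text
the job is handed in; nothing more can be done
None
```

The soap bar is out of the clamp and lying on the empty card, in line with the two bars already on the rack. The job is handed in, at about 22 s on the robot's clock.

- **Clamp:** I pressed the pad down about 5.7 mm, with 6 N at most. With it held down I slid the jaw back about 50 mm, with 2.8 N at most along the clamp, then let the pawl go. When the fingers closed on the bar, the wrist showed about 6 N upward. The fingertips may have touched the board then, but that is well under the 22 N limit.
- **Placing:** I gripped the bar at 30 N and lowered it until it touched the card, with about 11 N at the end. I backed off 1 mm before letting go.
- **Last checks (wrist camera):** The bar's centre is within 0.4 mm of the card's, and its angle is 85.4° against 85.3–85.4° for the other two bars. Its top reads 68.5 mm, the same as theirs, and the gripper is clear of everything.
- **Disagreements:** The top and wrist cameras differed by about 2 mm, so I used the wrist camera for the placing. In the final top view the arm hid most of the placed bar, so only the wrist camera confirms it. I saw nothing else out of place there, though the oil bottle was partly hidden too.

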